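# Touch off a filling pump's manifold block

## Robot

A 7-joint arm with a two-finger parallel gripper is mounted at the origin on the work surface. World frame = base frame: x ahead of the robot, y to its left, z up, the work surface at z = 0. Lengths are in mm, angles in rad, forces in N, time in s.
With the tool pointing down it reaches from about 425 to 825 mm from the base axis. Payload 3.6 kg.
Tool frame: the origin (TCP) lies midway between the tips of the shut fingers; the grasp point (between the pads) lies 19 mm behind it; z points along the fingers, y is the line along which they close (so a half turn about z gives the same grasp; the last joint's range is limited). The gripper opens to 93 mm and grips with 3 to 60 N. Pads are 15 mm wide; open, the fingers measure 128 mm over their backs; the gripper's body (75 mm by 188 mm) begins 65 mm behind the grasp point.
Start: joints at [1.075, 0.615, -0.013, 1.423, 0.008, 1.103, -0.04], TCP at [294.266, -579.542, 218.64] pointing down, gripper open.
Joint ranges: [-3.12, 3.12], [-0.3, 2.06], [-1.34, 1.32], [0.26, 2.42], [-1.36, 4.5], [0.01, 1.98], [-2.84, 2.84]. Speed limits (rad/s): [2.79, 2.79, 3.14, 3.14, 3.14, 3.14, 3.14].

## Interface

Orientations are given as a unit quaternion [w, x, y, z].
In Python, from bench import bot gives the robot as it stands. The module is installed in compiled form; this text tells all that it offers.
- The arm moves only by the shell command python3 -m creep 'ROWS'. ROWS is JSON, a list of rows, each a list of 7 numbers: the shift along the tool's x, y, z in m, then the turn, a rotation vector about the tool's x, y, z in degrees, then the gripper's target within -1 to 1 (shut at 1, half-way at 0, fully open at -1). A call has 1 to 5 rows; each row shifts and turns the commanded pose from where the row before left it, along the tool's axes as they then stand; what a row does not reach is not made up. A row lasts 1/8 s, in which the tool goes at most 62.5 mm and 10.7 degrees, less where a joint would pass 70% of its speed; a pose out of reach is approached as far as the arm can. A call with a gripper value outside its range is refused whole. The fingers move at their own pace and stop on an object; the grip force is fixed at half the most. Time passes only in rows, so rows that do not move let the fingers close. It gives the time, the measured TCP pose, the force, the opening and the grip force at its end, in the units of the state.
- bot.sense(): the state, without advancing time (a new reading comes with each control period).
- bot.grab_frame(name): name is "side" or "top"; returns a dict with "img" (420x560x3 uint8, red, green, blue), "mtx" (3x3 intrinsics, pixels), "cam_to_world" (4x4, takes a point from camera to world coordinates). Camera axes: x right, y down, z forward; pixel columns grow to the right and rows downward; lengths in mm; the calibration is good to about 2 mm. A picture is of the moment at which its call begins. There is no depth.
- bot.close_job(): hands the job in; it is judged then, once.
The state is a dict: "t": time; "joints": joint angles; "qvel": joint speeds; "tau": joint torques, N m; "ee_pos": TCP position; "eef_rot": TCP orientation; "wrist_force": force on the tool from outside, world axes, zero at the start; "torque": the same for the moment, N m; "width": opening from 0.0 (shut) to 1.0 (fully open); "grasp_force": force on a finger pad.
Only numpy, scipy, OpenCV 4.12 (cv2) and the standard library are available. Lean on these libraries where they do the work, as an engineer would, in place of code of your own. Each camera call takes 0.05 s, during which the arm holds its last target. There are 200 camera calls.

## Task

Draw the touch probe out from under its grey cover, lay it down lengthwise in the middle of the black rubber mat and let go, then take it again by its black handle. Holding it so, touch off the clamped white manifold block at mid-height, square on, in this order: on the long face towards the robot near the end stop, on the same face near the free end, and in the middle of the free end face; each time press the spring stylus in about 4 mm and hold it for half a second, never pushing it to the end of its travel. Finally lay the probe lengthwise in the middle of the mat again and let go of it there, not dropping it from the air, and do not knock the fixture or shift the other things.

Things in the scene. Friction and masses are not known exactly. Their poses are not given: they have to be found in the camera images.
- probe: Touch probe lying level, 176 mm long, 0.1 to 0.2 kg. Origin on its underside at the middle of its length; x points to the stylus ball, z up. Black box handle from x = -88 to -8 mm, 26 mm wide (y), 44 mm high (z 0 to 44). Then a steel neck from x = -8 to +48 mm, 16 mm wide, z 12 to 32 mm. Then a thin rod with a white ball of 12 mm diameter at x = +82 mm; neck, rod and ball are centred at y = 0, z = 22 mm. It starts with the handle under the cover and the neck sticking out.
- ball (a point): Centre of the stylus ball (12 mm diameter).
- stylus (a joint): Stylus travel in m: 0 sprung out, grows as the ball is pushed straight back towards the handle; end of travel 0.012. Spring about 1 N to start it, then 0.35 N per mm (about 2.5 N at 4 mm).
- block: White plastic manifold block, 60 (x) x 160 (y) x 55 mm (z) with three black star knobs on top, clamped immovably on the fixture. Origin at the centre of its underside, which is 25 mm above the table. x points away from the robot, so its long face towards the robot is x = -30 mm; the free end face is y = -80 mm (the robot's right); the end stop is at y = +80 mm. Good touches: ball about 55 mm to either side of the middle of the long face, then the middle of the free end face.
- fixture: Fixed aluminium plate 140 (x -70 to 70) x 205 mm (y -90 to 115), 15 mm thick, origin below the block's centre at table height, axes as the block's. A dark steel end stop stands at y 80 to 95 mm. A clear splash hood sheet, 133 to 137 mm above the table, covers x -60 to +75 mm and y -100 to +90 mm on two posts at the back (x = 63 mm, y = 85 and -78 mm): the ball must come in beneath it, from the front or the side.
- cover: Grey fixed tunnel over the probe's handle, open at both ends, no floor. Origin at table height in its middle; its x axis is the tunnel's length, from x = -50 to +42 mm, and the probe's ball points to +x. Inside 70 mm wide and 62 mm high, outside 82 mm wide and 68 mm high. The probe must be drawn out along +x until its handle is clear (about 90 mm).
- mat: Black rubber mat fixed to the table, 220 (x) x 100 (y) x 3 mm thick. Origin at the centre of its underside; x along its length.
- jar: Bystander, stands loose: small glass jar with white cap, 40 mm diameter, 58 mm high, in front of the block. Origin at its foot.
- elbow: Bystander, stands loose: steel pipe elbow on a 50 mm round flange, about 50 mm high, beside the free end of the block, towards the back. Origin at its foot.
- bottle: Bystander, stands loose: white plastic bottle with blue cap, 64 mm diameter, 190 mm high. Origin at its foot.
- beaker: Bystander, stands loose: steel beaker, 80 mm across, 100 mm high. Origin at its foot.
- wrench: Bystander, stands loose: 160 mm steel wrench lying flat beyond the mat. Origin at its foot.
- flask: Bystander, stands loose: clear plastic bottle, 60 mm diameter, 160 mm high. Origin at its foot.
- carton: Bystander, stands loose: cardboard carton 70 x 150 x 90 mm behind the fixture. Origin at its foot.
Things that resemble listed ones, but are neither listed nor needed, are in the scene too. Of the things like the probe, leave any that is purple or red; of the rest the larger one is meant.

How it is judged (in metres and radians):
On the way, in this order (a step that is already met when the one before it is completed fails the run):
1. the probe lies lengthwise on the mat, let go (x of probe in the frame of mat between -0.045 and 0.045 m and y of probe in the frame of mat between -0.032 and 0.032 m and z of probe in the frame of mat below 0.01 m and angle between probe's own z axis and vertical below 0.15 rad and angle between the x axis of probe and the x axis of mat, either way round below 0.25 rad and contact force between the fingers and probe below 0.1 N and linear speed of probe below 0.02 m/s and angular speed of probe below 0.2 rad/s), for 0.2 s.
2. held by the handle, the ball is pressed on the long face towards the robot, near the end stop (y of ball in the frame of block between 0.035 and 0.075 m and z of ball in the frame of block between 0.008 and 0.047 m and x of ball in the frame of block between -0.045 and -0.03 m and value of joint stylus above 0.0015 m and contact force between probe and block above 0.4 N and angle between the x axis of probe and the x axis of block, either way round below 0.2 rad and x of the grasp point in the frame of probe below -0.008 m), for 0.25 s.
3. held by the handle, the ball is pressed on the same face near the free end (y of ball in the frame of block between -0.075 and -0.035 m and z of ball in the frame of block between 0.008 and 0.047 m and x of ball in the frame of block between -0.045 and -0.03 m and value of joint stylus above 0.0015 m and contact force between probe and block above 0.4 N and angle between the x axis of probe and the x axis of block, either way round below 0.2 rad and x of the grasp point in the frame of probe below -0.008 m), for 0.25 s.
4. held by the handle, the ball is pressed on the middle of the free end face (x of ball in the frame of block between -0.018 and 0.018 m and z of ball in the frame of block between 0.008 and 0.047 m and y of ball in the frame of block between -0.095 and -0.08 m and value of joint stylus above 0.0015 m and contact force between probe and block above 0.4 N and angle between the x axis of probe and the y axis of block, either way round below 0.2 rad and x of the grasp point in the frame of probe below -0.008 m), for 0.25 s.
At the end, for the whole second after the job is handed in: The probe lies upright and at rest on the mat, its middle within 45 mm along and 32 mm across of the mat's centre, its length within 0.25 rad of the mat's, released (all of step 1); the robot touches nothing.
It fails at once if the stylus is pushed to the end of its travel (over 11 mm) (value of joint stylus above 0.011 m).
It fails at once if the probe is let go in the air (contact force between the fingers and probe below 0.05 N and height (world z) of probe above 0.025 m).
It fails at once if the arm knocks the fixture (over 10 N) (contact force between any of the arm, the fingers and fixture above 10 N).
It fails at once if the probe strikes the fixture hard (over 15 N) (contact force between probe and fixture above 15 N).
It fails at once if a bystander is shifted by more than 20 mm or tipped over (distance of any of jar, elbow, bottle, beaker, wrench, flask, carton from where it was at the start of the episode above 0.02 m or angle between any of jar, elbow, bottle, beaker, wrench, flask, carton's own z axis and vertical above 0.5 rad).
It also fails if it takes over 72 s, if anything falls off the work surface, if the arm or the gripper's body presses on something with over 40 N, if the wrist force passes 120 N, or if a joint passes its speed limit or range.

## Working session

There is one attempt and no reset: what is moved stays moved. The work goes in short steps, Python scripts to look and compute and a shell command to move; the robot and the scene stay as the last step left them, time stands still between calls to the robot, and variables do not carry over. Pictures are saved under pics/ and viewed, at most 10 in all, crops included, and the job is handed in when it is done.

```bash
mkdir -p pics
cat > h.py <<'E'
import numpy as np,cv2,json
from bench import bot
from scipy.spatial.transform import Rotation as R
def snap(name,fn):
    f=bot.grab_frame(name); np.savez('pics/'+fn+'.npz',m=f['mtx'],T=f['cam_to_world'],img=f['img'])
    cv2.imwrite('pics/'+fn+'.png',cv2.resize(np.array(f['img'])[:,:,::-1],(784,588),interpolation=cv2.INTER_CUBIC))
def load(fn):
    d=np.load('pics/'+fn+'.npz'); return d['m'],d['T'],d['img']
def px2w(fn,u,v,z,s=1.4):   # viewed-picture pixels -> world at height z
    m,T,_=load(fn); r=T[:3,:3]@np.linalg.inv(m)@np.array([u/s,v/s,1]); o=T[:3,3]
    return o+r*(z-o[2])/r[2]
def w2px(fn,p,s=1.4):
    m,T,_=load(fn); c=m@(T[:3,:3].T@(np.array(p)-T[:3,3])); return c[:2]/c[2]*s
def st():
    s=bot.sense(); print(s['t'],np.round(s['ee_pos'],1),'q',np.round(s['eef_rot'],4),'F',np.round(s['wrist_force'],1),'w',s['width'],'g',s['grasp_force'])
    q=s['eef_rot']; M=R.from_quat([q[1],q[2],q[3],q[0]]).as_matrix(); print(np.round(M,3)); return s,M
E
python3 - <<'E'
from h import *
snap('side','s0');snap('top','t0');st()
for n in('s0','t0'): print(np.round(load(n)[1],2))
E
```

```text
0.1 [ 293.9 -578.9  217.6] q [-1.100e-03  9.725e-01  2.328e-01 -3.000e-04] F [-0.4  0.6  0.2] w 0.99544442110029 g 0.0
[[ 0.892  0.453 -0.001]
 [ 0.453 -0.892  0.002]
 [-0.    -0.002 -1.   ]]
[[-7.2000e-01 -3.7000e-01  5.9000e-01 -2.5680e+02]
 [-7.0000e-01  4.0000e-01 -5.9000e-01  7.2508e+02]
 [-2.0000e-02 -8.4000e-01 -5.5000e-01  7.0754e+02]
 [ 0.0000e+00  0.0000e+00  0.0000e+00  1.0000e+00]]
[[-1.00000e-02 -1.00000e+00  7.00000e-02  3.54420e+02]
 [-1.00000e+00  1.00000e-02  1.00000e-02  1.96000e+00]
 [-1.00000e-02 -7.00000e-02 -1.00000e+00  1.72644e+03]
 [ 0.00000e+00  0.00000e+00  0.00000e+00  1.00000e+00]]
```

View pics/s0.png

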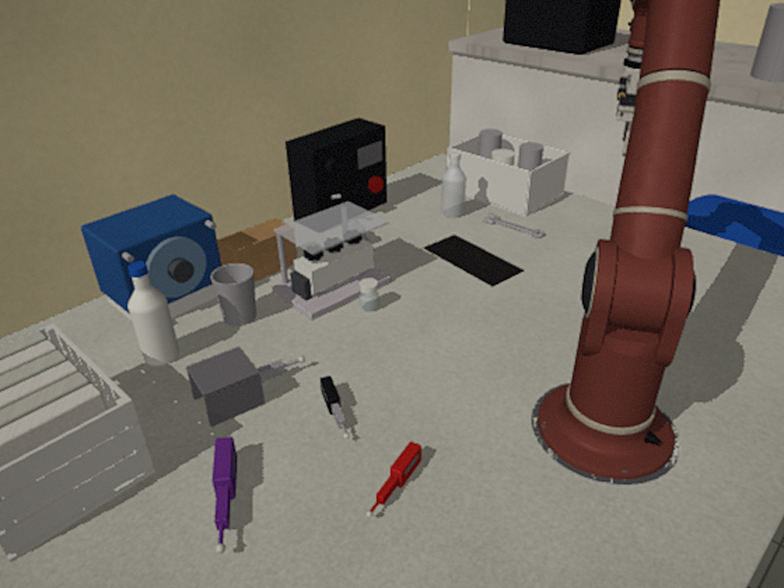

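View pics/t0.png

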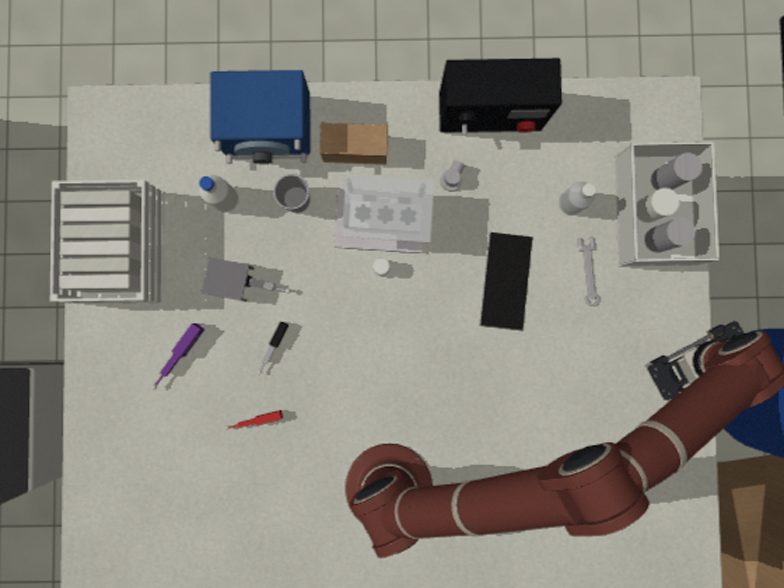

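The side view shows the grey cover at (225,385) with the probe's neck sticking out to the ball at (302,359). In the top view the cover is at (228,279), the ball at (298,291), the block at (385,212), the mat at (507,281), the jar at (381,267) and the elbow at (453,177). I'll enlarge the working part of the top view.

Run:
```python
from h import *
_,_,im=load('t0'); 
a=cv2.resize(im[165:240,135:285,::-1],None,fx=5,fy=5,interpolation=cv2.INTER_CUBIC)   # 750x375
cv2.imwrite('pics/c1.png',a)
b=cv2.resize(im[105:240,225:385,::-1],None,fx=4.4,fy=4.4,interpolation=cv2.INTER_CUBIC)
cv2.imwrite('pics/c2.png',b)
```

```text
(no output)
```

View pics/c1.png

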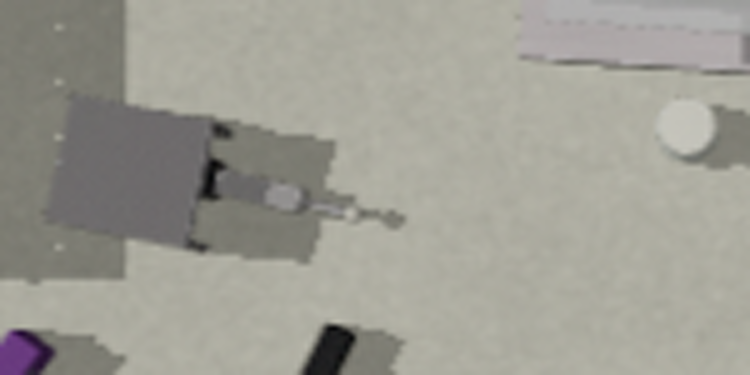

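View pics/c2.png

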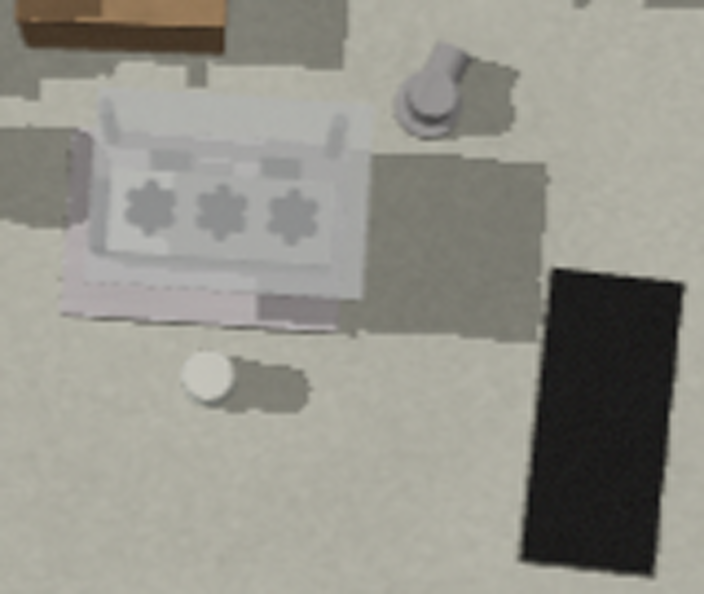

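The first crop shows the cover roof with corners (68,93), (215,122), (190,247) and (45,220), the neck out to (303,197) and the ball at (353,213). The second shows the mat corners (553,269), (684,283), (653,575) and (521,561), the fixture's front edge from (60,315) to (338,331), knobs at (151,208), (221,212) and (292,217), the jar cap at (208,377) and the elbow at (430,105).

Run:
```python
from h import *
def A(u,v,z): return px2w('t0',135+u/5-.4,165+v/5-.4,z,1)
def B(u,v,z): return px2w('t0',225+u/4.4-.4,105+v/4.4-.4,z,1)
def pr(n,*p): print(n,[np.round(x,1)[:2].tolist() for x in p])
c=[A(68,93,68),A(215,122,68),A(190,247,68),A(45,220,68)]
pr('cover',*c,np.mean(c,0)); d=(c[1]+c[2]-c[0]-c[3])/2; print('len,ang',np.linalg.norm(d),np.degrees(np.arctan2(d[1],d[0])),'wid',np.linalg.norm(c[0]-c[3]))
n0,n1,b=A(222,186,32),A(303,198,32),A(353,213,22); h=A(213,181,44); pr('neck,ball,handle',n0,n1,b,h)
for d in(b-n0,b-h): print(np.degrees(np.arctan2(d[1],d[0])),np.linalg.norm(d))
m=[B(553,269,3),B(684,283,3),B(653,575,3),B(521,561,3)]
pr('mat',*m,np.mean(m,0)); d=(m[0]+m[1]-m[2]-m[3])/2; print(np.linalg.norm(d),np.linalg.norm(m[0]-m[1]),np.degrees(np.arctan2(d[1],d[0])))
f=[B(60,315,15),B(338,331,15)];pr('fixfront',*f);d=f[0]-f[1];print(np.linalg.norm(d),np.degrees(np.arctan2(d[1],d[0])))
k=[B(151,208,95),B(221,212,95),B(292,217,95)];pr('knobs z95',*k);d=k[0]-k[2];print(np.linalg.norm(d),np.degrees(np.arctan2(d[1],d[0])))
e=[B(107,160,80),B(335,170,80),B(330,267,80),B(105,251,80)];pr('blocktop',*e,np.mean(e,0));d=e[3]-e[2];print(np.linalg.norm(d),np.degrees(np.arctan2(d[1],d[0])))
hd=[B(82,282,135),B(362,299,135),B(371,102,135)];pr('hood',*hd)
pr('jar,elbow',B(208,377,58),B(425,115,5))
```

```text
cover [[528.6, 398.8], [509.1, 306.3], [430.8, 322.0], [448.8, 413.0], [479.3, 360.0]]
len,ang 93.61256742175932 -101.56791574532397 wid 80.97939041247001
neck,ball,handle [[471.3, 308.5], [462.9, 256.6], [453.5, 225.9], [473.7, 312.0]]
-102.159775121888 85.0363447326227
-103.2140658716026 91.14413901507659
mat [[584.0, -245.7], [572.3, -342.4], [356.8, -314.1], [368.3, -217.5], [470.4, -279.9]]
217.47522338708228 97.36585402880407 -7.462140486918098
fixfront [[553.2, 119.3], [538.6, -85.1]]
204.92334532391146 85.94085013462029
knobs z95 [[618.7, 49.1], [615.2, -0.1], [611.0, -50.0]]
99.40937688078752 85.54651170684058
blocktop [[656.0, 80.5], [646.6, -81.5], [577.3, -76.9], [590.8, 82.5], [617.7, 1.2]]
159.96390032611868 85.14273267655473
hood [[561.8, 95.8], [547.5, -95.8], [683.8, -104.2]]
jar,elbow [[502.1, 10.7], [700.3, -152.9]]
```

```bash
cat >> h.py <<'E'
def Mnow():
    q=bot.sense()['eef_rot']; return R.from_quat([q[1],q[2],q[3],q[0]]).as_matrix()
def down(yaw):  # tool z down, tool x at yaw (deg)
    a=np.radians(yaw); x=np.array([np.cos(a),np.sin(a),0]); z=np.array([0,0,-1.]); return np.c_[x,np.cross(z,x),z]
def plan(way,g,p=None,M=None):  # way: list of (pos mm, yaw deg, nrows); prints rows to type
    s=bot.sense(); p=np.array(s['ee_pos']) if p is None else np.array(p,float); M=Mnow() if M is None else M
    for pos,yaw,n in way:
        pos=np.array(pos,float); rv=(R.from_matrix(M.T@down(yaw))).as_rotvec(); d=(pos-p)/n; rows=[]
        for i in range(n):
            t=np.round(M.T@d/1000,4); r=np.round(np.degrees(rv/n),2)
            p=p+M@t*1000; rows.append([*map(float,t),*map(float,r),g]); M=M@R.from_rotvec(np.radians(r)).as_matrix()
        print(np.round(p,1)); [print(json.dumps(rows[k:k+5])) for k in range(0,n,5)]
E
python3 - <<'E'
from h import *
plan([((480,-280,255),43,7),((500,0,255),62,6),((467,284,120),77.5,6)],-0.4)
m,T,im=load('t0')
print('flask',px2w('t0',570,206,20)[:2],'cap',px2w('t0',588,190,160)[:2])
print('bottle',px2w('t0',216,195,20)[:2],'beaker',px2w('t0',291,197,50)[:2])
E
```

```text
[ 480.  -280.1  254.9]
[[0.043, -0.0261, -0.0053, -0.02, -0.0, -2.3, -0.4], [0.044, -0.0243, -0.0053, -0.02, -0.0, -2.3, -0.4], [0.045, -0.0225, -0.0053, -0.02, -0.0, -2.3, -0.4], [0.0459, -0.0207, -0.0053, -0.02, -0.0, -2.3, -0.4], [0.0466, -0.0188, -0.0053, -0.02, -0.0, -2.3, -0.4]]
[[0.0474, -0.0169, -0.0053, -0.02, -0.0, -2.3, -0.4], [0.048, -0.015, -0.0053, -0.02, -0.0, -2.3, -0.4]]
[5.00e+02 1.00e-01 2.55e+02]
[[0.0343, -0.0319, -0.0, 0.0, -0.0, -3.16, -0.4], [0.036, -0.0299, -0.0, 0.0, -0.0, -3.16, -0.4], [0.0376, -0.0279, -0.0, 0.0, -0.0, -3.16, -0.4], [0.0391, -0.0258, -0.0, 0.0, -0.0, -3.16, -0.4], [0.0404, -0.0236, -0.0, 0.0, -0.0, -3.16, -0.4]]
[[0.0417, -0.0213, -0.0, 0.0, -0.0, -3.16, -0.4]]
[467.1 284.1 120. ]
[[0.0392, -0.0271, 0.0225, 0.0, -0.0, -2.59, -0.4], [0.0404, -0.0253, 0.0225, 0.0, -0.0, -2.59, -0.4], [0.0415, -0.0234, 0.0225, 0.0, -0.0, -2.59, -0.4], [0.0425, -0.0215, 0.0225, 0.0, -0.0, -2.59, -0.4], [0.0434, -0.0196, 0.0225, 0.0, -0.0, -2.59, -0.4]]
[[0.0443, -0.0176, 0.0225, 0.0, -0.0, -2.59, -0.4]]
flask [ 639.85015968 -428.23715673] cap [ 650.17770834 -432.06051701]
bottle [676.71437677 390.90737377] beaker [664.10588926 212.90738113]
```

```bash
python3 -m creep '[[0.043,-0.026,-0.005,0,0,-2.3,-0.4],[0.044,-0.024,-0.005,0,0,-2.3,-0.4],[0.045,-0.022,-0.005,0,0,-2.3,-0.4],[0.046,-0.021,-0.005,0,0,-2.3,-0.4],[0.047,-0.019,-0.005,0,0,-2.3,-0.4]]'
python3 -m creep '[[0.047,-0.017,-0.005,0,0,-2.3,-0.4],[0.048,-0.015,-0.005,0,0,-2.3,-0.4],[0.034,-0.032,0,0,0,-3.2,-0.4],[0.036,-0.030,0,0,0,-3.2,-0.4],[0.038,-0.028,0,0,0,-3.2,-0.4]]'
python3 -m creep '[[0.039,-0.026,0,0,0,-3.2,-0.4],[0.040,-0.024,0,0,0,-3.2,-0.4],[0.042,-0.021,0,0,0,-3.2,-0.4]]'
python3 - <<'E'
from h import *
st()
plan([((467,284,120),77.5,6)],-0.4)
E
```

```text
t: 0.72
ee_pos: [428.1, -364.4, 243.4]
eef_rot: [-0.0, 0.944, 0.33, -0.0]
wrist_force: [1.1, -0.3, 0.6]
width: 0.699
grasp_force: 0.0
t: 1.35
ee_pos: [490.0, -138.9, 253.3]
eef_rot: [-0.0, 0.896, 0.444, -0.0]
wrist_force: [0.6, 0.8, -0.6]
width: 0.703
grasp_force: 0.0
t: 1.72
ee_pos: [499.1, 1.1, 253.4]
eef_rot: [-0.0, 0.856, 0.517, -0.0]
wrist_force: [0.7, -0.1, -0.1]
width: 0.701
grasp_force: 0.0
1.725 [499.1   1.1 253.4] q [-1.000e-04  8.558e-01  5.174e-01 -3.000e-04] F [ 0.7 -0.1 -0.1] w 0.7013802400415413 g 0.0
[[ 0.465  0.885 -0.001]
 [ 0.885 -0.465 -0.   ]
 [-0.    -0.001 -1.   ]]
[467.1 284.  120.1]
[[0.0393, -0.0266, 0.0222, -0.01, 0.0, -2.53, -0.4], [0.0404, -0.0249, 0.0222, -0.01, 0.0, -2.53, -0.4], [0.0415, -0.0231, 0.0222, -0.01, 0.0, -2.53, -0.4], [0.0425, -0.0212, 0.0222, -0.01, 0.0, -2.53, -0.4], [0.0433, -0.0193, 0.0222, -0.01, 0.0, -2.53, -0.4]]
[[0.0442, -0.0174, 0.0222, -0.01, 0.0, -2.53, -0.4]]
```

```bash
python3 -m creep '[[0.039,-0.027,0.022,0,0,-2.5,-0.4],[0.040,-0.025,0.022,0,0,-2.5,-0.4],[0.042,-0.023,0.022,0,0,-2.5,-0.4],[0.043,-0.021,0.022,0,0,-2.5,-0.4],[0.043,-0.019,0.022,0,0,-2.5,-0.4]]'
python3 -m creep '[[0.044,-0.017,0.022,0,0,-2.5,-0.4],[0,0,0,0,0,0,-0.4]]'
python3 - <<'E'
from h import *
st(); plan([((467,284,6),77.5,4)],-0.4)
snap('side','s1'); _,_,im=load('s1')
cv2.imwrite('pics/s1c.png',cv2.resize(im[180:340,100:300,::-1],None,fx=3.6,fy=3.6,interpolation=cv2.INTER_CUBIC))
E
```

```text
t: 2.35
ee_pos: [473.2, 236.8, 142.7]
eef_rot: [0.0, 0.795, 0.607, -0.0]
wrist_force: [0.9, -0.6, 0.7]
width: 0.697
grasp_force: 0.0
t: 2.6
ee_pos: [465.8, 286.9, 119.9]
eef_rot: [-0.002, 0.779, 0.627, -0.001]
wrist_force: [1.1, 0.2, 0.0]
width: 0.701
grasp_force: 0.0
2.6 [465.8 286.9 119.9] q [-0.0019  0.7789  0.6272 -0.0012] F [1.1 0.2 0. ] w 0.7005221709289987 g 0.0
[[ 0.213  0.977 -0.004]
 [ 0.977 -0.213  0.001]
 [ 0.    -0.005 -1.   ]]
[467.1 284.1   5.8]
[[-0.0007, 0.0006, 0.0285, -0.07, -0.01, 0.05, -0.4], [-0.0006, 0.0006, 0.0285, -0.07, -0.01, 0.05, -0.4], [-0.0006, 0.0005, 0.0285, -0.07, -0.01, 0.05, -0.4], [-0.0006, 0.0005, 0.0285, -0.07, -0.01, 0.05, -0.4]]
```

View pics/s1c.png

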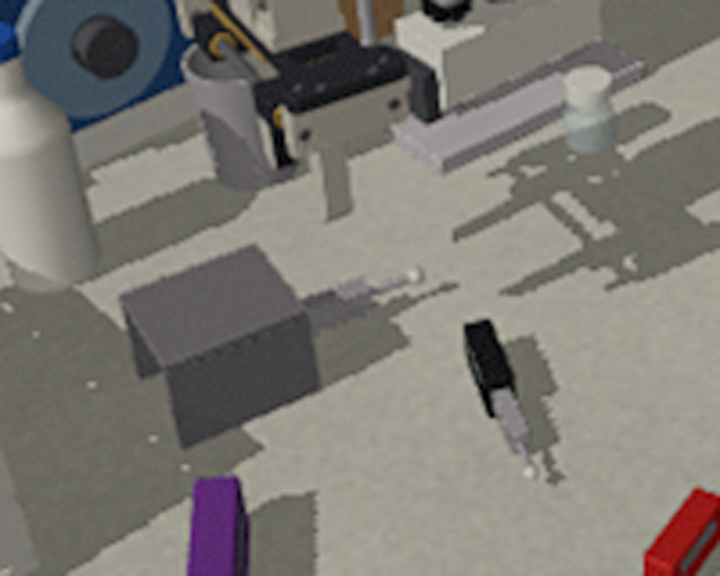

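The crop shows the gripper hovering with open fingers beyond the cover. The ball is at (416,274), the neck leaves the cover at (320,305), and nothing is in the way. Next I descend and close.

```bash
python3 -c "
from h import *
print(px2w('s1',215.1,255.7,22,1))"
python3 -m creep '[[0,0,0.028,0,0,0,-0.4],[-0.001,0,0.028,0,0,0,-0.4],[-0.001,0,0.028,0,0,0,-0.4],[-0.001,0,0.022,0,0,0,-0.4],[0,0,0.007,0,0,0,-0.4]]'
python3 -m creep '[[0,0,0,0,0,0,1],[0,0,0,0,0,0,1],[0,0,0,0,0,0,1],[0,0,0,0,0,0,1],[0,0,0,0,0,0,1]]'
python3 -m creep '[[0,0,0,0,0,0,1],[0,0,0,0,0,0,1],[0,0,0,0,0,0,1]]'
```

```text
[454.04607374 223.21100464  22.        ]
t: 3.28
ee_pos: [468.4, 277.1, 8.0]
eef_rot: [0.001, 0.782, 0.623, -0.001]
wrist_force: [-0.1, -0.6, -0.4]
width: 0.697
grasp_force: 0.0
t: 3.9
ee_pos: [468.2, 279.7, 8.9]
eef_rot: [0.0, 0.781, 0.624, 0.0]
wrist_force: [-0.4, -0.3, 1.0]
width: 0.21
grasp_force: 0.1
t: 4.28
ee_pos: [468.0, 279.7, 8.8]
eef_rot: [-0.0, 0.781, 0.624, -0.0]
wrist_force: [-0.7, -0.3, 1.5]
width: 0.168
grasp_force: 30.0
```

```bash
python3 -m creep '[[0,0,-0.003,0,0,0,1],[-0.012,0,0,0,0,0,1],[-0.022,0,0,0,0,0,1],[-0.022,0,0,0,0,0,1],[-0.022,0,0,0,0,0,1]]'
python3 -m creep '[[-0.022,0,0,0,0,0,1],[-0.015,0,0,0,0,0,1],[0,0,-0.02,0,0,0,1],[0,0,-0.04,0,0,0,1],[0,0,0,0,0,0,1]]'
python3 - <<'E'
from h import *
snap('side','s2'); s,M=st(); _,_,im=load('s2')
cv2.imwrite('pics/s2c.png',cv2.resize(im[140:320,130:330,::-1],None,fx=3.2,fy=3.2,interpolation=cv2.INTER_CUBIC))
g=np.array([470.4,-279.9]); a=np.radians(-7.5); g=g+25.5*np.array([np.cos(a),np.sin(a)]); print(g)
plan([((500,0,150),125,7),((g[0],g[1],120),172.5,7)],1)
E
```

```text
t: 4.9
ee_pos: [450.3, 201.7, 11.5]
eef_rot: [0.0, 0.782, 0.624, -0.0]
wrist_force: [0.1, -0.0, -2.1]
width: 0.169
grasp_force: 30.0
t: 5.52
ee_pos: [444.6, 168.2, 73.9]
eef_rot: [0.001, 0.782, 0.624, 0.003]
wrist_force: [0.1, -0.2, -2.1]
width: 0.169
grasp_force: 30.0
5.575 [443.4 167.5  72.5] q [3.000e-04 7.815e-01 6.239e-01 1.500e-03] F [-0.3  1.  -2.6] w 0.16832128023722076 g 29.99903529882431
[[ 0.221  0.975  0.003]
 [ 0.975 -0.221  0.001]
 [ 0.002  0.002 -1.   ]]
[ 495.68184397 -283.2284179 ]
[4.998e+02 1.000e-01 1.502e+02]
[[-0.0215, 0.0132, -0.0111, 0.02, -0.01, -6.83, 1], [-0.0229, 0.0105, -0.0111, 0.02, -0.01, -6.83, 1], [-0.024, 0.0077, -0.0111, 0.02, -0.01, -6.83, 1], [-0.0248, 0.0048, -0.0111, 0.02, -0.01, -6.83, 1], [-0.0252, 0.0018, -0.0111, 0.02, -0.01, -6.83, 1]]
[[-0.0252, -0.0012, -0.0111, 0.02, -0.01, -6.83, 1], [-0.0249, -0.0042, -0.0111, 0.02, -0.01, -6.83, 1]]
[ 495.6 -283.2  120.1]
[[-0.0328, -0.0237, 0.0043, 0.0, 0.01, -6.78, 1], [-0.0298, -0.0274, 0.0043, 0.0, 0.01, -6.78, 1], [-0.0263, -0.0307, 0.0043, 0.0, 0.01, -6.78, 1], [-0.0225, -0.0336, 0.0043, 0.0, 0.01, -6.78, 1], [-0.0184, -0.0361, 0.0043, 0.0, 0.01, -6.78, 1]]
[[-0.014, -0.038, 0.0043, 0.0, 0.01, -6.78, 1], [-0.0094, -0.0394, 0.0043, 0.0, 0.01, -6.78, 1]]
```

View pics/s2c.png

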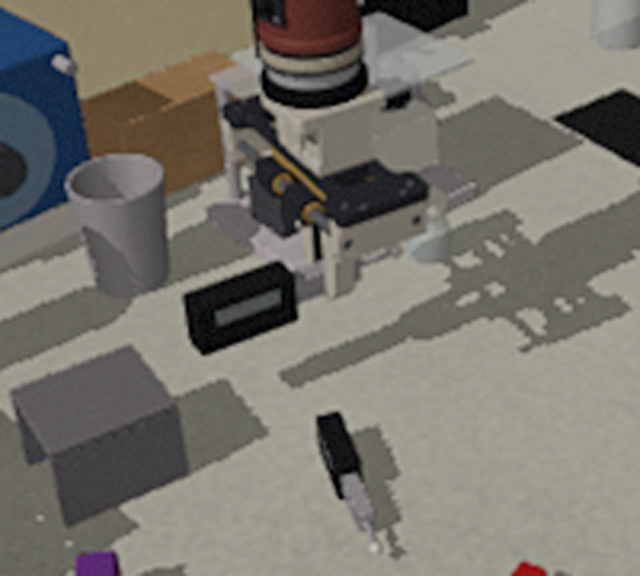

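The probe is held level by the neck with the handle at (240,310), well clear of the cover at (100,430). Now I carry it to the mat.

```bash
python3 -m creep '[[-0.021,0.013,-0.011,0,0,-6.8,1],[-0.023,0.010,-0.011,0,0,-6.8,1],[-0.024,0.008,-0.011,0,0,-6.8,1],[-0.025,0.005,-0.011,0,0,-6.8,1],[-0.025,0.002,-0.011,0,0,-6.8,1]]'
python3 -m creep '[[-0.025,-0.001,-0.011,0,0,-6.8,1],[-0.025,-0.004,-0.011,0,0,-6.8,1],[-0.033,-0.024,0.004,0,0,-6.8,1],[-0.030,-0.027,0.004,0,0,-6.8,1],[-0.026,-0.031,0.004,0,0,-6.8,1]]'
python3 -m creep '[[-0.022,-0.034,0.004,0,0,-6.8,1],[-0.018,-0.036,0.004,0,0,-6.8,1],[-0.014,-0.038,0.004,0,0,-6.8,1],[-0.009,-0.039,0.004,0,0,-6.8,1],[0,0,0,0,0,0,1]]'
python3 - <<'E'
from h import *
st(); plan([((495.7,-283.2,30),172.5,4)],1)
snap('side','s3'); _,_,im=load('s3')
cv2.imwrite('pics/s3c.png',cv2.resize(im[130:230,260:420,::-1],None,fx=4,fy=4,interpolation=cv2.INTER_CUBIC))
E
```

```text
t: 6.2
ee_pos: [482.3, 47.3, 125.5]
eef_rot: [-0.001, 0.563, 0.826, -0.001]
wrist_force: [-0.5, -0.0, -1.7]
width: 0.172
grasp_force: 30.0
t: 6.82
ee_pos: [496.3, -122.0, 135.0]
eef_rot: [-0.001, 0.297, 0.955, 0.0]
wrist_force: [-0.2, -0.7, -1.9]
width: 0.172
grasp_force: 30.0
t: 7.45
ee_pos: [490.8, -286.6, 117.4]
eef_rot: [-0.002, 0.07, 0.998, 0.0]
wrist_force: [0.5, 0.6, -1.5]
width: 0.166
grasp_force: 30.0
7.45 [ 490.8 -286.6  117.4] q [-0.0021  0.07    0.9975  0.    ] F [ 0.5  0.6 -1.5] w 0.16598633119307027 g 29.998463094234467
[[-0.99   0.14  -0.004]
 [ 0.14   0.99   0.   ]
 [ 0.004 -0.    -1.   ]]
[ 495.7 -283.3   30.1]
[[-0.0012, 0.001, 0.0218, -0.0, -0.06, -0.13, 1], [-0.0012, 0.001, 0.0218, -0.0, -0.06, -0.13, 1], [-0.0012, 0.001, 0.0218, -0.0, -0.06, -0.13, 1], [-0.0011, 0.001, 0.0218, -0.0, -0.06, -0.13, 1]]
```

```bash
python3 -m creep '[[-0.001,0.001,0.022,0,0,0,1],[-0.001,0.001,0.022,0,0,0,1],[-0.001,0.001,0.022,0,0,0,1],[-0.001,0.001,0.022,0,0,0,1],[0,0,0.01,0,0,0,1]]'
python3 -m creep '[[0,0,0.004,0,0,0,1],[0,0,0,0,0,0,1]]'
python3 -m creep '[[0,0,0.002,0,0,0,1],[0,0,0,0,0,0,1]]'
```

```text
t: 8.12
ee_pos: [497.1, -277.7, 20.9]
eef_rot: [-0.001, 0.066, 0.998, 0.001]
wrist_force: [-1.0, 0.2, -2.2]
width: 0.17
grasp_force: 30.0
t: 8.38
ee_pos: [497.9, -278.5, 18.8]
eef_rot: [0.0, 0.066, 0.998, 0.0]
wrist_force: [0.1, 0.4, -2.2]
width: 0.168
grasp_force: 30.0
t: 8.62
ee_pos: [497.8, -278.7, 17.0]
eef_rot: [0.0, 0.066, 0.998, -0.0]
wrist_force: [-1.0, -0.6, -1.9]
width: 0.171
grasp_force: 30.0
```

```bash
python3 -m creep '[[0,0,0.002,0,0,0,1],[0,0,0.001,0,0,0,1],[0,0,0,0,0,0,1]]'
python3 -m creep '[[0,0,0.001,0,0,0,1],[0,0,0,0,0,0,1]]'
python3 -m creep '[[0,0,0.001,0,0,0,1],[0,0,0,0,0,0,1]]'
```

```text
t: 9.0
ee_pos: [497.6, -278.5, 13.6]
eef_rot: [-0.0, 0.066, 0.998, 0.0]
wrist_force: [-0.9, -1.0, -1.6]
width: 0.17
grasp_force: 30.0
t: 9.25
ee_pos: [497.6, -278.4, 12.6]
eef_rot: [-0.0, 0.066, 0.998, 0.0]
wrist_force: [0.3, -0.1, -2.3]
width: 0.169
grasp_force: 30.0
t: 9.5
ee_pos: [497.8, -278.5, 11.9]
eef_rot: [0.0, 0.066, 0.998, -0.0]
wrist_force: [0.6, -0.2, -0.8]
width: 0.171
grasp_force: 30.0
```

```bash
python3 -m creep '[[0,0,0.0005,0,0,0,1],[0,0,0,0,0,0,0.4],[0,0,0,0,0,0,-0.4],[0,0,0,0,0,0,-0.4],[0,0,0,0,0,0,-0.4]]'
python3 -m creep '[[0,0,-0.02,0,0,0,-0.4],[0,0,-0.04,0,0,0,-0.4],[0,0,-0.04,0,0,0,-0.4],[0,0,0,0,0,0,-0.4]]'
python3 - <<'E'
from h import *
snap('top','t4');snap('side','s4'); _,_,im=load('t4'); st()
a=cv2.resize(im[150:250,320:420,::-1],None,fx=5,fy=5,interpolation=cv2.INTER_CUBIC)
_,_,im=load('s4'); b=cv2.resize(im[130:230,280:340,::-1],None,fx=5,fy=5,interpolation=cv2.INTER_CUBIC)
cv2.imwrite('pics/c4.png',np.hstack([a,b]))
E
```

```text
t: 10.12
ee_pos: [497.6, -278.5, 11.1]
eef_rot: [-0.0, 0.066, 0.998, 0.0]
wrist_force: [0.4, 0.6, -0.2]
width: 0.553
grasp_force: 0.0
t: 10.62
ee_pos: [500.4, -278.6, 115.7]
eef_rot: [0.004, 0.066, 0.998, -0.001]
wrist_force: [0.2, 0.1, 0.3]
width: 0.698
grasp_force: 0.0
10.725 [ 497.6 -278.7  112.1] q [ 4.000e-04  6.620e-02  9.978e-01 -5.000e-04] F [-0.1  0.  -0.2] w 0.6980509062996892 g 0.0
[[-0.991  0.132  0.001]
 [ 0.132  0.991 -0.001]
 [-0.001 -0.001 -1.   ]]
```

View pics/c4.png

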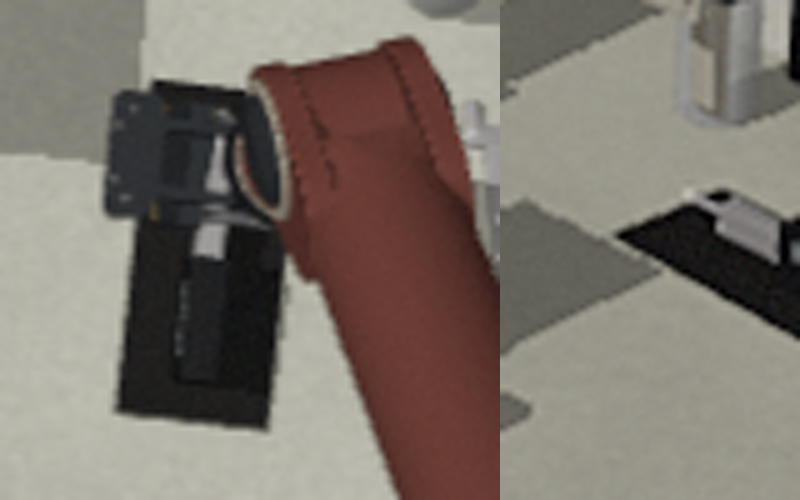

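The probe lies along the mat, with the handle from (208,255) to (200,382) in the crop; the stylus side is hidden beneath the gripper. I check this against the grasp geometry and plan the half turn and regrasp.

Run:
```python
from h import *
P=lambda u,v,z:px2w('t4',320+u/5-.4,150+v/5-.4,z,1)
print(P(207,258,47),P(200,382,47))
plan([((443,-271.5,100),82.4,9),((443,-271.5,100),-7.6,9)],-0.4)
s=bot.sense();print(np.round(s['joints'],2))
```

```text
[ 464.80491504 -270.78763596   47.        ] [ 386.48075162 -264.55680768   47.        ]
[ 443.  -271.5  100.3]
[[0.0061, -0.0, 0.0013, 0.0, 0.01, 10.0, -0.4], [0.006, -0.0011, 0.0013, 0.0, 0.01, 10.0, -0.4], [0.0057, -0.0021, 0.0013, 0.0, 0.01, 10.0, -0.4], [0.0053, -0.0031, 0.0013, 0.0, 0.01, 10.0, -0.4], [0.0047, -0.0039, 0.0013, 0.0, 0.01, 10.0, -0.4]]
[[0.0039, -0.0047, 0.0013, 0.0, 0.01, 10.0, -0.4], [0.0031, -0.0053, 0.0013, 0.0, 0.01, 10.0, -0.4], [0.0021, -0.0058, 0.0013, 0.0, 0.01, 10.0, -0.4], [0.0011, -0.006, 0.0013, 0.0, 0.01, 10.0, -0.4]]
[ 443.  -271.5  100.3]
[[-0.0, -0.0, 0.0, -0.0, -0.0, 10.0, -0.4], [-0.0, -0.0, 0.0, -0.0, -0.0, 10.0, -0.4], [-0.0, -0.0, 0.0, -0.0, -0.0, 10.0, -0.4], [-0.0, -0.0, 0.0, -0.0, -0.0, 10.0, -0.4], [-0.0, -0.0, 0.0, -0.0, -0.0, 10.0, -0.4]]
[[-0.0, -0.0, 0.0, -0.0, -0.0, 10.0, -0.4], [-0.0, 0.0, 0.0, -0.0, -0.0, 10.0, -0.4], [-0.0, 0.0, 0.0, -0.0, -0.0, 10.0, -0.4], [-0.0, 0.0, 0.0, -0.0, -0.0, 10.0, -0.4]]
[ 0.99  0.77 -0.87  1.77  0.71  0.95  1.25]
```

```bash
python3 -m creep '[[0.006,0,0.001,0,0,10,-0.4],[0.006,-0.001,0.001,0,0,10,-0.4],[0.006,-0.002,0.001,0,0,10,-0.4],[0.005,-0.003,0.001,0,0,10,-0.4],[0.005,-0.004,0.001,0,0,10,-0.4]]'
python3 -m creep '[[0.004,-0.005,0.001,0,0,10,-0.4],[0.003,-0.005,0.001,0,0,10,-0.4],[0.002,-0.006,0.001,0,0,10,-0.4],[0.001,-0.006,0.001,0,0,10,-0.4],[0,0,0,0,0,10,-0.4]]'
python3 -m creep '[[0,0,0,0,0,10,-0.4],[0,0,0,0,0,10,-0.4],[0,0,0,0,0,10,-0.4],[0,0,0,0,0,10,-0.4],[0,0,0,0,0,10,-0.4]]'
python3 -m creep '[[0,0,0,0,0,10,-0.4],[0,0,0,0,0,10,-0.4],[0,0,0,0,0,10,-0.4],[0,0,0,0,0,0,-0.4],[0,0,0,0,0,0,-0.4]]'
python3 - <<'E'
from h import *
s,M=st();print(np.round(s['joints'],2)); plan([((443,-271.5,9),-7.6,4)],-0.4)
E
```

```text
t: 11.35
ee_pos: [466.1, -273.8, 105.0]
eef_rot: [-0.001, 0.484, 0.875, -0.0]
wrist_force: [0.7, 0.4, 0.5]
width: 0.699
grasp_force: 0.0
t: 11.98
ee_pos: [441.2, -270.8, 101.1]
eef_rot: [-0.002, 0.809, 0.588, -0.001]
wrist_force: [-0.5, -0.1, -0.1]
width: 0.696
grasp_force: 0.0
t: 12.6
ee_pos: [441.9, -270.7, 101.2]
eef_rot: [-0.001, 0.981, 0.192, -0.001]
wrist_force: [0.1, -0.2, -0.8]
width: 0.7
grasp_force: 0.0
t: 13.22
ee_pos: [442.4, -270.9, 101.6]
eef_rot: [-0.0, 0.998, -0.065, -0.001]
wrist_force: [0.0, -0.7, -0.1]
width: 0.7
grasp_force: 0.0
13.225 [ 442.4 -270.9  101.6] q [-3.000e-04  9.979e-01 -6.480e-02 -6.000e-04] F [ 0.  -0.7 -0.1] w 0.7004905546707496 g 0.0
[[ 0.992 -0.129 -0.001]
 [-0.129 -0.992  0.001]
 [-0.001 -0.001 -1.   ]]
[ 0.5   0.57  0.01  1.93 -0.    0.64 -1.19]
[ 443.1 -271.4    8.8]
[[0.0002, 0.0001, 0.0232, -0.01, 0.02, 0.04, -0.4], [0.0002, 0.0001, 0.0232, -0.01, 0.02, 0.04, -0.4], [0.0002, 0.0001, 0.0232, -0.01, 0.02, 0.04, -0.4], [0.0002, 0.0001, 0.0232, -0.01, 0.02, 0.04, -0.4]]
```

```bash
python3 -m creep '[[0,0,0.023,0,0,0,-0.4],[0,0,0.023,0,0,0,-0.4],[0,0,0.023,0,0,0,-0.4],[0,0,0.018,0,0,0,-0.4],[0,0,0.005,0,0,0,-0.4]]'
python3 -m creep '[[0,0,0,0,0,0,1],[0,0,0,0,0,0,1],[0,0,0,0,0,0,1],[0,0,0,0,0,0,1],[0,0,0,0,0,0,1]]'
python3 -m creep '[[0,0,0,0,0,0,1],[0,0,0,0,0,0,1],[0,0,0,0,0,0,1]]'
python3 - <<'E'
from h import *
s,M=st()
a=np.radians(-4.3); X=np.array([np.cos(a),np.sin(a)]); Y=np.array([-X[1],X[0]]); o=np.array([615,-0.4])
w=lambda x,y:o+x*X+y*Y
# ball is 112 mm ahead of grasp (grasp at probe x=-30)
p=s['ee_pos']
for n,x,y in(('pre1',-30-6-112-30,55),('touch1',-30-6-112,55),('pre2',-178,-55)): print(n,w(x,y))
print('pre3',w(0,-80-6-112-35),'t3',w(0,-80-6-112))
E
```

```text
t: 13.85
ee_pos: [442.0, -270.8, 9.0]
eef_rot: [-0.001, 0.998, -0.065, -0.001]
wrist_force: [0.0, 0.6, 0.3]
width: 0.7
grasp_force: 0.0
t: 14.48
ee_pos: [443.1, -271.3, 10.5]
eef_rot: [0.0, 0.998, -0.066, 0.0]
wrist_force: [-0.6, -0.0, 3.2]
width: 0.277
grasp_force: 30.0
t: 14.85
ee_pos: [443.0, -271.3, 10.5]
eef_rot: [0.0, 0.998, -0.066, 0.0]
wrist_force: [-0.7, 0.5, 4.4]
width: 0.278
grasp_force: 30.0
14.85 [ 443.  -271.3   10.5] q [ 1.000e-04  9.978e-01 -6.610e-02  2.000e-04] F [-0.7  0.5  4.4] w 0.2781293070432177 g 30.001021921634674
[[ 0.991 -0.132  0.   ]
 [-0.132 -0.991 -0.   ]
 [ 0.     0.    -1.   ]]
pre1 [441.62487621  67.79139572]
touch1 [471.54043021  65.54203391]
pre2 [433.37721626 -41.89896897]
pre3 [ 597.52995665 -232.74413611] t3 [ 600.15421209 -197.84265644]
```

```bash
python3 -m creep '[[0,0,-0.015,0,0,0,1],[0,0,-0.03,0,0,0,1],[0,0,-0.03,0,0,0,1],[0,0,0,0,0,0,1]]'
python3 - <<'E'
from h import *
s,M=st(); plan([((441.6,67.8,86),-4.3,10)],1)
E
```

```text
t: 15.35
ee_pos: [444.2, -272.0, 87.2]
eef_rot: [0.001, 0.998, -0.066, 0.002]
wrist_force: [-0.2, -0.3, -2.4]
width: 0.277
grasp_force: 30.0
15.35 [ 444.2 -272.    87.2] q [ 0.0011  0.9978 -0.0662  0.0023] F [-0.2 -0.3 -2.4] w 0.2770715883459095 g 29.999372363090515
[[ 0.991 -0.132  0.004]
 [-0.132 -0.991 -0.002]
 [ 0.005  0.002 -1.   ]]
[441.5  67.6  86. ]
[[-0.0047, -0.0336, 0.0, 0.01, -0.03, -0.33, 1], [-0.0045, -0.0337, 0.0, 0.01, -0.03, -0.33, 1], [-0.0044, -0.0337, 0.0001, 0.01, -0.03, -0.33, 1], [-0.0042, -0.0337, 0.0001, 0.01, -0.03, -0.33, 1], [-0.004, -0.0337, 0.0001, 0.01, -0.03, -0.33, 1]]
[[-0.0038, -0.0338, 0.0001, 0.01, -0.03, -0.33, 1], [-0.0036, -0.0338, 0.0001, 0.01, -0.03, -0.33, 1], [-0.0034, -0.0338, 0.0001, 0.01, -0.03, -0.33, 1], [-0.0032, -0.0338, 0.0001, 0.01, -0.03, -0.33, 1], [-0.003, -0.0338, 0.0001, 0.01, -0.03, -0.33, 1]]
```

```bash
python3 -m creep '[[-0.005,-0.034,0,0,0,-0.3,1],[-0.005,-0.034,0,0,0,-0.3,1],[-0.004,-0.034,0,0,0,-0.3,1],[-0.004,-0.034,0,0,0,-0.3,1],[-0.004,-0.034,0,0,0,-0.4,1]]'
python3 -m creep '[[-0.004,-0.034,0,0,0,-0.4,1],[-0.004,-0.034,0,0,0,-0.3,1],[-0.003,-0.034,0,0,0,-0.3,1],[-0.003,-0.034,0,0,0,-0.3,1],[-0.003,-0.034,0,0,0,-0.4,1]]'
python3 -m creep '[[0,0,0.024,0,0,0,1],[0,0,0.02,0,0,0,1],[0,0,0,0,0,0,1]]'
python3 - <<'E'
from h import *
s,M=st(); print(np.round(s['joints'],2)); snap('side','s5');snap('top','t5')
_,_,im=load('s5'); a=cv2.resize(im[140:240,180:310,::-1],None,fx=4,fy=4,interpolation=cv2.INTER_CUBIC)
_,_,im=load('t5'); b=cv2.resize(im[150:250,215:285,::-1],None,fx=4,fy=4,interpolation=cv2.INTER_CUBIC)
cv2.imwrite('pics/c5.png',np.hstack([a,b]))
E
```

```text
t: 15.98
ee_pos: [440.7, -98.5, 84.1]
eef_rot: [-0.0, 0.999, -0.052, -0.001]
wrist_force: [-0.1, -0.1, -2.3]
width: 0.277
grasp_force: 30.0
t: 16.6
ee_pos: [439.5, 72.0, 84.2]
eef_rot: [0.0, 0.999, -0.037, -0.001]
wrist_force: [0.8, -0.5, -1.4]
width: 0.275
grasp_force: 30.0
t: 16.98
ee_pos: [438.5, 70.8, 39.4]
eef_rot: [0.001, 0.999, -0.037, -0.003]
wrist_force: [-0.2, 0.2, -1.9]
width: 0.275
grasp_force: 30.0
16.975 [438.5  70.8  39.4] q [ 6.000e-04  9.993e-01 -3.730e-02 -2.600e-03] F [-0.2  0.2 -1.9] w 0.2753464617449575 g 29.999379515647888
[[ 0.997 -0.075 -0.005]
 [-0.075 -0.997 -0.001]
 [-0.005  0.001 -1.   ]]
[-0.24  0.61  0.05  2.18 -0.07  0.36 -1.78]
```

View pics/c5.png

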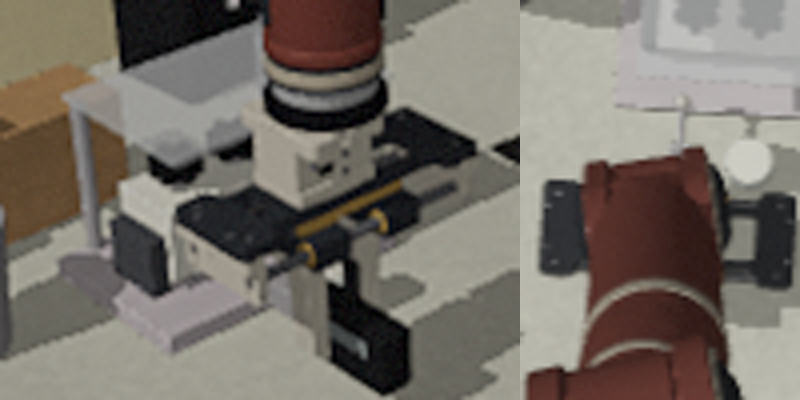

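In the top half of the crop, the ball is at (682,102) just above the fixture's front edge, to the left of the jar (748,160) and clear of it. The side half shows the handle held and roughly level.

Run:
```python
from h import *
b=px2w('t5',215+162/4-.4,150+102/4-.4,54,1); print(b)
s,M=st(); p=np.array(s['ee_pos']); print(p+112*M[:,0])
a=np.radians(-4.3); X=np.array([np.cos(a),np.sin(a)]); Y=np.array([-X[1],X[0]])
for q in(b,p+112*M[:,0]): d=q[:2]-[615,-.4]; print('block',d@X,d@Y)
```

```text
[551.39434207  63.18987351  54.        ]
17.075 [440.1  70.9  40.9] q [ 1.000e-04  9.993e-01 -3.740e-02 -6.000e-04] F [ 0.2  0.6 -2. ] w 0.27562308836821103 g 29.999339282512665
[[ 0.997 -0.075 -0.001]
 [-0.075 -0.997 -0.   ]
 [-0.001  0.    -1.   ]]
[551.78111054  62.50602304  40.78841345]
block -68.19450424896303 58.641805259531786
block -67.75755024247044 57.98887914536914
```

```bash
python3 -m creep '[[0.010,0.002,0.002,0,0,0,1],[0.012,0.001,0,0,0,0,1],[0.006,0,0,0,0,0,1],[0,0,0,0,0,0,1]]'
python3 -m creep '[[0.003,0,0,0,0,0,1],[0,0,0,0,0,0,1]]'
python3 -m creep '[[0.003,0,0,0,0,0,1],[0,0,0,0,0,0,1]]'
python3 -m creep '[[0.001,0,0,0,0,0,1],[0,0,0,0,0,0,1]]'
```

```text
t: 17.58
ee_pos: [469.0, 65.9, 39.4]
eef_rot: [-0.0, 0.999, -0.038, 0.001]
wrist_force: [0.6, -0.2, -2.1]
width: 0.28
grasp_force: 30.0
t: 17.82
ee_pos: [470.9, 65.8, 39.1]
eef_rot: [-0.0, 0.999, -0.037, -0.0]
wrist_force: [-0.2, 0.3, -1.3]
width: 0.279
grasp_force: 30.0
t: 18.08
ee_pos: [473.4, 65.6, 39.1]
eef_rot: [0.0, 0.999, -0.037, -0.001]
wrist_force: [-2.2, 1.2, -1.2]
width: 0.28
grasp_force: 30.0
t: 18.32
ee_pos: [474.5, 65.5, 39.1]
eef_rot: [0.0, 0.999, -0.037, -0.001]
wrist_force: [-2.9, 0.3, -0.0]
width: 0.281
grasp_force: 30.0
```

```bash
python3 -m creep '[[0.001,0,0,0,0,0,1],[0,0,0,0,0,0,1],[0,0,0,0,0,0,1]]'
python3 -m creep '[[0,0,0,0,0,0,1],[0,0,0,0,0,0,1]]'
python3 -m creep '[[0,0,0,0,0,0,1]]'
```

```text
t: 18.7
ee_pos: [475.8, 65.4, 39.1]
eef_rot: [-0.0, 0.999, -0.037, -0.0]
wrist_force: [-3.3, 0.4, -1.6]
width: 0.279
grasp_force: 30.0
t: 18.95
ee_pos: [475.9, 65.4, 39.1]
eef_rot: [-0.0, 0.999, -0.037, -0.0]
wrist_force: [-2.0, 0.6, -1.7]
width: 0.278
grasp_force: 30.0
t: 19.08
ee_pos: [475.9, 65.4, 39.1]
eef_rot: [-0.0, 0.999, -0.037, -0.0]
wrist_force: [-2.5, 0.4, -2.0]
width: 0.278
grasp_force: 30.0
```

Touch 1 is done, at about 2.6 N and held for over 0.5 s. I back off, go over the jar, and set up touch 2.

```bash
python3 -m creep '[[-0.008,0,0,0,0,0,1],[-0.013,0,0,0,0,0,1],[-0.012,0,0,0,0,0,1],[0,0,-0.024,0,0,0,1],[0,0,-0.022,0,0,0,1]]'
python3 -m creep '[[0,0.02,0,0,0,0,1],[0,0.036,0,0,0,0,1],[0,0.036,0,0,0,0,1],[0,0.02,0,0,0,0,1],[0,0,0,0,0,0,1]]'
python3 -m creep '[[0,0,0.026,0,0,0,1],[0,0,0.02,0,0,0,1],[0,0,0,0,0,0,1],[0,0,0,0,0,0,1]]'
python3 - <<'E'
from h import *
s,M=st(); p=np.array(s['ee_pos'])
a=np.radians(-4.3); X=np.array([np.cos(a),np.sin(a)]); Y=np.array([-X[1],X[0]])
d=(p+112*M[:,0])[:2]-[615,-.4]; print('ball in block',d@X,d@Y)
E
```

```text
t: 19.7
ee_pos: [442.7, 67.9, 85.8]
eef_rot: [-0.0, 0.999, -0.037, 0.0]
wrist_force: [-0.2, 0.1, -2.3]
width: 0.276
grasp_force: 30.0
t: 20.32
ee_pos: [434.4, -45.3, 85.4]
eef_rot: [0.0, 0.999, -0.039, 0.0]
wrist_force: [0.0, 0.1, -1.3]
width: 0.28
grasp_force: 30.0
t: 20.82
ee_pos: [435.3, -42.9, 39.7]
eef_rot: [-0.0, 0.999, -0.037, 0.001]
wrist_force: [0.1, -0.2, -1.8]
width: 0.276
grasp_force: 30.0
20.825 [435.3 -42.9  39.7] q [-2.000e-04  9.993e-01 -3.660e-02  5.000e-04] F [ 0.1 -0.2 -1.8] w 0.2756170512616913 g 29.99947339296341
[[ 0.997 -0.073  0.001]
 [-0.073 -0.997  0.   ]
 [ 0.001 -0.    -1.   ]]
ball in block -63.973340007164154 -55.67359622556617
```

```bash
python3 -m creep '[[0.010,0,0,0,0,0,1],[0.012,0,0,0,0,0,1],[0.004,0,0,0,0,0,1],[0,0,0,0,0,0,1]]'
python3 -m creep '[[0.003,0,0,0,0,0,1],[0.002,0,0,0,0,0,1],[0,0,0,0,0,0,1]]'
python3 -m creep '[[0.001,0,0,0,0,0,1],[0,0,0,0,0,0,1],[0,0,0,0,0,0,1]]'
python3 -m creep '[[0,0,0,0,0,0,1],[0,0,0,0,0,0,1]]'
python3 -m creep '[[0,0,0,0,0,0,1]]'
```

```text
t: 21.32
ee_pos: [461.1, -45.8, 39.2]
eef_rot: [-0.0, 0.999, -0.037, 0.0]
wrist_force: [-0.4, -0.1, -1.9]
width: 0.28
grasp_force: 30.0
t: 21.7
ee_pos: [464.9, -46.1, 39.0]
eef_rot: [-0.0, 0.999, -0.037, -0.001]
wrist_force: [-2.3, -0.3, -1.1]
width: 0.28
grasp_force: 30.0
t: 22.08
ee_pos: [466.2, -46.2, 39.0]
eef_rot: [-0.0, 0.999, -0.037, -0.001]
wrist_force: [-2.7, 0.0, -1.8]
width: 0.277
grasp_force: 30.0
t: 22.32
ee_pos: [466.4, -46.2, 39.1]
eef_rot: [-0.0, 0.999, -0.037, -0.0]
wrist_force: [-1.9, 0.3, -2.0]
width: 0.28
grasp_force: 30.0
t: 22.45
ee_pos: [466.5, -46.2, 39.1]
eef_rot: [-0.0, 0.999, -0.037, -0.0]
wrist_force: [-2.1, 0.3, -1.5]
width: 0.276
grasp_force: 30.0
```

```bash
python3 -m creep '[[0.0005,0,0,0,0,0,1],[0,0,0,0,0,0,1],[0,0,0,0,0,0,1],[0,0,0,0,0,0,1],[0,0,0,0,0,0,1]]'
python3 -m creep '[[-0.008,0,0,0,0,0,1],[-0.013,0,0,0,0,0,1],[-0.010,0,0,0,0,0,1],[0,0,-0.024,0,0,0,1],[0,0,-0.022,0,0,0,1]]'
python3 - <<'E'
from h import *
plan([((465,-250,86),8,6),((490,-260,86),85.7,8),((597.5,-235,86),85.7,4)],1)
E
```

```text
t: 23.08
ee_pos: [467.1, -46.3, 39.1]
eef_rot: [-0.0, 0.999, -0.037, -0.0]
wrist_force: [-3.0, -1.0, -3.2]
width: 0.277
grasp_force: 30.0
t: 23.7
ee_pos: [436.2, -43.9, 85.9]
eef_rot: [-0.0, 0.999, -0.037, 0.0]
wrist_force: [0.1, -0.4, -1.3]
width: 0.283
grasp_force: 30.0
[ 464.9 -250.    85.9]
[[0.0073, 0.0339, -0.0, -0.0, -0.01, -2.05, 1], [0.0061, 0.0341, -0.0, -0.0, -0.01, -2.05, 1], [0.0049, 0.0343, -0.0, -0.0, -0.01, -2.05, 1], [0.0037, 0.0345, -0.0, -0.0, -0.01, -2.05, 1], [0.0024, 0.0346, -0.0, -0.0, -0.01, -2.05, 1]]
[[0.0012, 0.0347, -0.0, -0.0, -0.01, -2.05, 1]]
[ 489.9 -260.2   85.9]
[[0.0029, 0.0017, -0.0, -0.0, 0.0, -9.71, 1], [0.0026, 0.0022, -0.0, -0.0, 0.0, -9.71, 1], [0.0022, 0.0026, -0.0, -0.0, 0.0, -9.71, 1], [0.0017, 0.0029, -0.0, -0.0, 0.0, -9.71, 1], [0.0012, 0.0031, -0.0, -0.0, 0.0, -9.71, 1]]
[[0.0007, 0.0033, -0.0, -0.0, 0.0, -9.71, 1], [0.0001, 0.0034, -0.0, -0.0, 0.0, -9.71, 1], [-0.0005, 0.0033, -0.0, -0.0, 0.0, -9.71, 1]]
[ 597.7 -235.    85.8]
[[0.0083, 0.0264, -0.0, -0.0, 0.0, 0.0, 1], [0.0083, 0.0264, -0.0, -0.0, 0.0, 0.0, 1], [0.0083, 0.0264, -0.0, -0.0, 0.0, 0.0, 1], [0.0083, 0.0264, -0.0, -0.0, 0.0, 0.0, 1]]
```

```bash
python3 -m creep '[[0.007,0.034,0,0,0,-2,1],[0.006,0.034,0,0,0,-2,1],[0.005,0.034,0,0,0,-2,1],[0.004,0.034,0,0,0,-2.1,1],[0.002,0.035,0,0,0,-2.1,1]]'
python3 -m creep '[[0.001,0.035,0,0,0,-2.1,1],[0.003,0.002,0,0,0,-9.7,1],[0.003,0.002,0,0,0,-9.7,1],[0.002,0.003,0,0,0,-9.7,1],[0.002,0.003,0,0,0,-9.7,1]]'
python3 -m creep '[[0.001,0.003,0,0,0,-9.7,1],[0.001,0.003,0,0,0,-9.7,1],[0,0.003,0,0,0,-9.7,1],[0,0.003,0,0,0,-9.8,1],[0,0,0,0,0,0,1]]'
python3 - <<'E'
from h import *
s,M=st(); print(np.round(s['joints'],2)); plan([((597.5,-235,86),85.7,4),((597.5,-235,39),85.7,2)],1)
E
```

```text
t: 24.32
ee_pos: [459.8, -216.2, 85.4]
eef_rot: [0.0, 0.999, 0.052, 0.001]
wrist_force: [0.5, 0.1, -2.2]
width: 0.277
grasp_force: 30.0
t: 24.95
ee_pos: [477.4, -255.5, 85.2]
eef_rot: [0.0, 0.917, 0.4, 0.0]
wrist_force: [-0.4, 0.1, -2.3]
width: 0.278
grasp_force: 30.0
t: 25.58
ee_pos: [488.9, -259.7, 85.0]
eef_rot: [0.0, 0.734, 0.679, 0.0]
wrist_force: [0.7, 0.1, -1.9]
width: 0.278
grasp_force: 30.0
25.575 [ 488.9 -259.7   85. ] q [1.000e-04 7.338e-01 6.794e-01 4.000e-04] F [ 0.7  0.1 -1.9] w 0.27800768695940276 g 29.998511373996735
[[ 0.077  0.997  0.001]
 [ 0.997 -0.077  0.   ]
 [ 0.     0.001 -1.   ]]
[ 0.74  0.68 -0.46  1.84  0.43  0.72 -0.04]
[ 597.5 -235.1   85.9]
[[0.0082, 0.0266, -0.0002, 0.01, -0.01, -0.03, 1], [0.0082, 0.0266, -0.0002, 0.01, -0.01, -0.03, 1], [0.0082, 0.0266, -0.0002, 0.01, -0.01, -0.03, 1], [0.0082, 0.0266, -0.0002, 0.01, -0.01, -0.03, 1]]
[ 597.5 -235.    39.1]
[[0.0001, 0.0, 0.0234, -0.0, 0.01, 0.0, 1], [0.0, 0.0, 0.0234, -0.0, 0.01, 0.0, 1]]
```

```bash
python3 -m creep '[[0.008,0.027,0,0,0,0,1],[0.008,0.027,0,0,0,0,1],[0.008,0.027,0,0,0,0,1],[0.008,0.026,0,0,0,0,1],[0,0,0,0,0,0,1]]'
python3 -m creep '[[0,0,0.024,0,0,0,1],[0,0,0.022,0,0,0,1],[0,0,0,0,0,0,1],[0,0,0,0,0,0,1]]'
python3 - <<'E'
from h import *
s,M=st(); p=np.array(s['ee_pos'])
a=np.radians(-4.3); X=np.array([np.cos(a),np.sin(a)]); Y=np.array([-X[1],X[0]])
d=(p+112*M[:,0])[:2]-[615,-.4]; print('ball in block',d@X,d@Y)
snap('top','t6'); _,_,im=load('t6')
cv2.imwrite('pics/c6.png',cv2.resize(im[100:220,230:390,::-1],None,fx=4,fy=4,interpolation=cv2.INTER_CUBIC))
E
```

```text
t: 26.2
ee_pos: [599.9, -233.6, 85.1]
eef_rot: [0.0, 0.733, 0.68, 0.001]
wrist_force: [-0.8, -0.1, -2.2]
width: 0.276
grasp_force: 30.0
t: 26.7
ee_pos: [598.1, -236.0, 40.0]
eef_rot: [0.0, 0.733, 0.68, 0.0]
wrist_force: [0.6, -0.6, -1.0]
width: 0.279
grasp_force: 30.0
26.7 [ 598.1 -236.    40. ] q [4.000e-04 7.334e-01 6.798e-01 1.000e-04] F [ 0.6 -0.6 -1. ] w 0.2789440488866413 g 29.99945640563965
[[ 0.076  0.997  0.001]
 [ 0.997 -0.076 -0.001]
 [-0.     0.001 -1.   ]]
ball in block 0.9063715222566552 -124.24150966492633
```

View pics/c6.png

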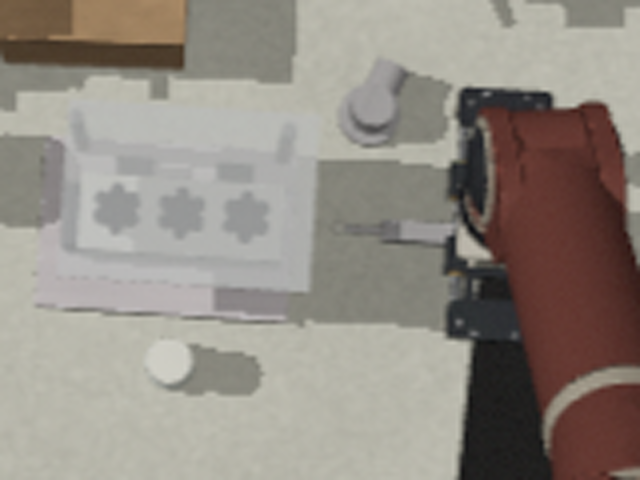

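The ball is at (337,228) pointing at the free end face, and the elbow at (370,110) and jar at (168,362) are clear and unmoved. It needs to advance about 42 mm.

```bash
python3 -m creep '[[0.012,0,0,0,0,0,1],[0.016,0,0,0,0,0,1],[0.008,0,0,0,0,0,1],[0,0,0,0,0,0,1]]'
python3 -m creep '[[0.003,0,0,0,0,0,1],[0.001,0,0,0,0,0,1],[0,0,0,0,0,0,1]]'
python3 -m creep '[[0.002,0,0,0,0,0,1],[0,0,0,0,0,0,1],[0,0,0,0,0,0,1]]'
python3 -m creep '[[0,0,0,0,0,0,1]]'
python3 -m creep '[[0,0,0,0,0,0,1]]'
```

```text
t: 27.25
ee_pos: [601.3, -198.5, 39.5]
eef_rot: [0.0, 0.732, 0.681, 0.0]
wrist_force: [0.2, -0.6, -1.3]
width: 0.275
grasp_force: 30.0
t: 27.62
ee_pos: [601.0, -196.6, 39.1]
eef_rot: [0.0, 0.733, 0.68, -0.0]
wrist_force: [0.4, -1.2, -1.7]
width: 0.277
grasp_force: 30.0
t: 28.0
ee_pos: [601.2, -194.2, 39.1]
eef_rot: [0.0, 0.733, 0.68, -0.0]
wrist_force: [-0.2, -2.1, -1.8]
width: 0.279
grasp_force: 30.0
t: 28.12
ee_pos: [601.2, -194.1, 39.1]
eef_rot: [0.0, 0.733, 0.68, -0.0]
wrist_force: [-0.3, -1.9, -2.0]
width: 0.275
grasp_force: 30.0
t: 28.25
ee_pos: [601.2, -194.0, 39.1]
eef_rot: [0.0, 0.733, 0.68, -0.0]
wrist_force: [-0.4, -1.3, -3.3]
width: 0.279
grasp_force: 30.0
```

```bash
python3 -m creep '[[0.001,0,0,0,0,0,1],[0,0,0,0,0,0,1]]'
python3 -m creep '[[0,0,0,0,0,0,1],[0,0,0,0,0,0,1]]'
python3 -m creep '[[0,0,0,0,0,0,1],[0,0,0,0,0,0,1]]'
```

```text
t: 28.5
ee_pos: [601.4, -192.8, 39.1]
eef_rot: [0.0, 0.733, 0.68, -0.0]
wrist_force: [-0.6, -3.3, -2.9]
width: 0.281
grasp_force: 30.0
t: 28.75
ee_pos: [601.3, -192.8, 39.1]
eef_rot: [-0.0, 0.733, 0.68, -0.0]
wrist_force: [-0.1, -2.3, -3.3]
width: 0.28
grasp_force: 30.0
t: 29.0
ee_pos: [601.3, -192.8, 39.1]
eef_rot: [-0.0, 0.733, 0.68, -0.0]
wrist_force: [0.6, -2.4, -2.7]
width: 0.278
grasp_force: 30.0
```

```bash
python3 -m creep '[[-0.008,0,0,0,0,0,1],[-0.017,0,0,0,0,0,1],[-0.018,0,0,0,0,0,1],[0,0,-0.024,0,0,0,1],[0,0,-0.022,0,0,0,1]]'
python3 - <<'E'
from h import *
plan([((495,-262,86),85.7,4),((441,-276,86),-7.5,10),((441,-276,22),-7.5,3)],1)
E
```

```text
t: 29.62
ee_pos: [597.8, -237.3, 85.5]
eef_rot: [-0.0, 0.734, 0.679, 0.0]
wrist_force: [-0.6, 0.4, -1.1]
width: 0.275
grasp_force: 30.0
[ 495.1 -261.9   85.9]
[[-0.0081, -0.0251, -0.0001, -0.01, -0.01, -0.03, 1], [-0.0081, -0.0251, -0.0001, -0.01, -0.01, -0.03, 1], [-0.0081, -0.0251, -0.0001, -0.01, -0.01, -0.03, 1], [-0.0081, -0.0252, -0.0001, -0.01, -0.01, -0.03, 1]]
[ 441.  -275.9   85.9]
[[-0.0018, -0.0053, -0.0, 0.0, -0.0, 9.32, 1], [-0.0026, -0.0049, -0.0, 0.0, -0.0, 9.32, 1], [-0.0034, -0.0044, -0.0, 0.0, -0.0, 9.32, 1], [-0.0041, -0.0038, -0.0, 0.0, -0.0, 9.32, 1], [-0.0046, -0.0031, -0.0, 0.0, -0.0, 9.32, 1]]
[[-0.0051, -0.0023, -0.0, 0.0, -0.0, 9.32, 1], [-0.0054, -0.0015, -0.0, 0.0, -0.0, 9.32, 1], [-0.0056, -0.0006, -0.0, 0.0, -0.0, 9.32, 1], [-0.0056, 0.0003, -0.0, 0.0, -0.0, 9.32, 1], [-0.0055, 0.0012, -0.0, 0.0, -0.0, 9.32, 1]]
[ 441.  -275.9   22. ]
[[0.0, 0.0, 0.0213, 0.0, -0.01, 0.0, 1], [0.0, 0.0, 0.0213, 0.0, -0.01, 0.0, 1], [0.0, 0.0, 0.0213, 0.0, -0.01, 0.0, 1]]
```

```bash
python3 -m creep '[[-0.008,-0.025,0,0,0,0,1],[-0.008,-0.025,0,0,0,0,1],[-0.008,-0.025,0,0,0,0,1],[-0.008,-0.025,0,0,0,0,1],[-0.002,-0.005,0,0,0,9.3,1]]'
python3 -m creep '[[-0.003,-0.005,0,0,0,9.3,1],[-0.003,-0.004,0,0,0,9.3,1],[-0.004,-0.004,0,0,0,9.3,1],[-0.005,-0.003,0,0,0,9.3,1],[-0.005,-0.002,0,0,0,9.3,1]]'
python3 -m creep '[[-0.005,-0.001,0,0,0,9.3,1],[-0.006,-0.001,0,0,0,9.3,1],[-0.006,0,0,0,0,9.3,1],[-0.005,0.001,0,0,0,9.3,1],[0,0,0,0,0,0,1]]'
python3 -m creep '[[0,0,0.021,0,0,0,1],[0,0,0.021,0,0,0,1],[0,0,0.018,0,0,0,1],[0,0,0,0,0,0,1]]'
python3 -m creep '[[0,0,0.006,0,0,0,1],[0,0,0.004,0,0,0,1],[0,0,0,0,0,0,1],[0,0,0,0,0,0,1]]'
```

```text
t: 30.25
ee_pos: [488.1, -264.0, 85.0]
eef_rot: [-0.001, 0.788, 0.615, -0.001]
wrist_force: [-0.4, -0.2, -2.6]
width: 0.279
grasp_force: 30.0
t: 30.88
ee_pos: [464.1, -270.2, 85.3]
eef_rot: [-0.0, 0.967, 0.255, 0.0]
wrist_force: [-0.5, 0.5, -2.5]
width: 0.277
grasp_force: 30.0
t: 31.5
ee_pos: [442.4, -275.2, 85.3]
eef_rot: [0.0, 0.998, -0.063, 0.0]
wrist_force: [-0.7, 0.8, -1.8]
width: 0.28
grasp_force: 30.0
t: 32.0
ee_pos: [442.2, -274.1, 24.1]
eef_rot: [-0.001, 0.998, -0.062, -0.001]
wrist_force: [-0.2, -0.2, -1.0]
width: 0.276
grasp_force: 30.0
t: 32.5
ee_pos: [442.8, -274.5, 15.4]
eef_rot: [0.0, 0.998, -0.063, 0.0]
wrist_force: [-0.5, 0.4, -1.2]
width: 0.276
grasp_force: 30.0
```

```bash
python3 -m creep '[[0,0,0.003,0,0,0,1],[0,0,0,0,0,0,1]]'
python3 -m creep '[[0,0,0.001,0,0,0,1],[0,0,0,0,0,0,1]]'
python3 -m creep '[[0,0,0.001,0,0,0,1],[0,0,0,0,0,0,1]]'
```

```text
t: 32.75
ee_pos: [442.5, -274.3, 12.0]
eef_rot: [-0.0, 0.998, -0.063, -0.0]
wrist_force: [-0.2, 0.1, -2.1]
width: 0.281
grasp_force: 30.0
t: 33.0
ee_pos: [442.6, -274.4, 11.1]
eef_rot: [-0.0, 0.998, -0.064, -0.0]
wrist_force: [-0.1, 0.3, -1.6]
width: 0.277
grasp_force: 30.0
t: 33.25
ee_pos: [442.7, -274.5, 10.5]
eef_rot: [0.0, 0.998, -0.064, 0.0]
wrist_force: [-0.7, 0.3, 1.7]
width: 0.274
grasp_force: 30.0
```

Contact at z = 10.5, as expected. I release and rise.

```bash
python3 -m creep '[[0,0,0,0,0,0,0.2],[0,0,0,0,0,0,-0.4],[0,0,0,0,0,0,-0.4],[0,0,0,0,0,0,-0.4],[0,0,0,0,0,0,-0.4]]'
python3 -m creep '[[0,0,-0.02,0,0,0,-0.4],[0,0,-0.04,0,0,0,-0.4],[0,0,-0.04,0,0,0,-0.4],[-0.02,0,-0.04,0,0,0,-0.4],[0,0,0,0,0,0,-0.4]]'
python3 -m creep '[[0,0.05,-0.03,0,0,0,-0.4],[0,0.05,-0.03,0,0,0,-0.4],[0,0.05,0,0,0,0,-0.4],[0,0,0,0,0,0,-0.4],[0,0,0,0,0,0,-0.4]]'
python3 - <<'E'
from h import *
st(); snap('top','t7'); snap('side','s7'); _,_,im=load('t7')
a=cv2.resize(im[100:250,230:420,::-1],None,fx=4,fy=4,interpolation=cv2.INTER_CUBIC)
cv2.imwrite('pics/c7.png',a)
E
```

```text
t: 33.88
ee_pos: [442.7, -274.4, 10.1]
eef_rot: [-0.0, 0.998, -0.064, -0.0]
wrist_force: [0.2, 0.2, 0.5]
width: 0.693
grasp_force: 0.0
t: 34.5
ee_pos: [423.2, -273.0, 152.9]
eef_rot: [0.001, 0.998, -0.064, 0.002]
wrist_force: [0.2, 0.1, 0.2]
width: 0.699
grasp_force: 0.0
t: 35.12
ee_pos: [403.8, -419.3, 208.5]
eef_rot: [-0.002, 0.998, -0.063, -0.001]
wrist_force: [1.3, 0.4, 0.0]
width: 0.698
grasp_force: 0.0
35.125 [ 403.8 -419.3  208.5] q [-1.50e-03  9.98e-01 -6.31e-02 -9.00e-04] F [1.3 0.4 0. ] w 0.6984880077087963 g 0.0
[[ 0.992 -0.126 -0.002]
 [-0.126 -0.992  0.003]
 [-0.002 -0.003 -1.   ]]
```

View pics/c7.png

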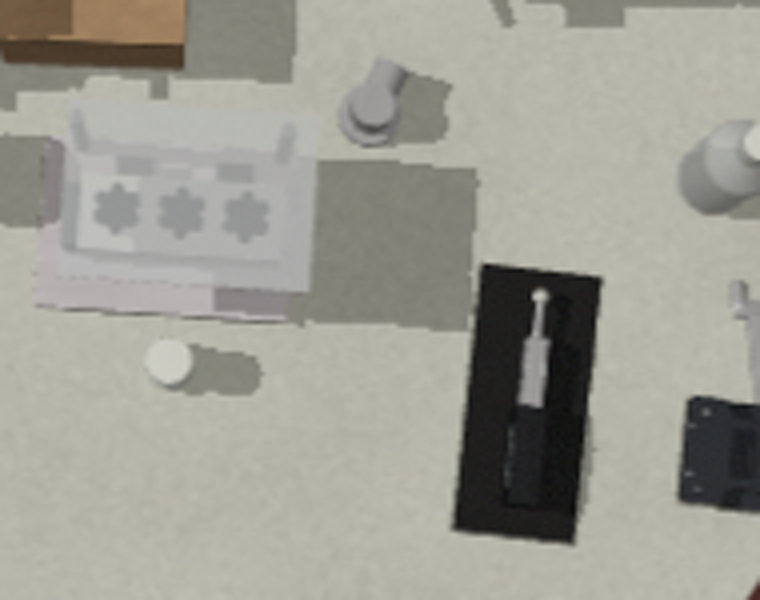

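The probe lies lengthwise in the middle of the mat, from the ball at (540,296) to the handle end at (525,505). The jar and elbow stand where they were.

```bash
python3 -c "
from bench import bot
print(bot.close_job())"
```

```text
the job is handed in; nothing more can be done
None
```

The job is handed in at 35 s of the 72 s allowed: all three touches were made in order at about 2.2–3 N and held at least half a second, the last picture shows the probe released in the middle of the mat with the jar and elbow undisturbed, and no verdict came back.

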